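Clamp the screw jar and unscrew its cap

ROBOT

A 6-joint arm with a two-finger parallel gripper is mounted at the origin on the work surface. World frame = base frame: x ahead of the robot, y to its left, z up, the work surface at z = 0. Lengths are in m, angles in rad, forces in N, time in s.
With the tool pointing down it reaches from about 0.35 to 0.85 m from the base axis. Payload 8.1 kg.
Tool frame: the origin (TCP) lies midway between the tips of the shut fingers; the grasp point (between the pads) lies 19 mm behind it; z points along the fingers, y is the line along which they close (so a half turn about z gives the same grasp; the last joint's range is limited). The gripper opens to 93 mm and grips with 3 to 60 N. Pads are 15 mm wide; open, the fingers measure 128 mm over their backs; the gripper's body (75 mm by 188 mm) begins 65 mm behind the grasp point.
Start: joints at [1.101, 0.13, 1.488, -0, 1.523, -0.085], TCP at [0.225, 0.556, 0.219] pointing down, gripper open.
Joint ranges: [-2.96, 2.96], [-0.89, 2.26], [0.02, 2.5], [-1.34, 4.48], [0, 2.73], [-2.66, 2.66]. Speed limits (rad/s): [2.39, 2.39, 2.79, 3.14, 3.14, 3.14].

INTERFACE

Orientations are given as a rotation vector (axis times angle).
In Python, from plant import robot, cams gives the robot as it stands. The module is installed in compiled form; this text tells all that it offers.
- The arm moves only by the tool play_rows, never from a script. Its arguments are lists of equal length, an entry for each row: "slide": the shift along the tool's x, y, z scaled (see below), a list of three; "twist": the turn, a rotation vector about the tool's x, y, z scaled (see below), a list of three. A call has exactly 8 rows; each row shifts and turns the commanded pose from where the row before left it, along the tool's axes as they then stand; what a row does not reach is not made up. The controller multiplies each number of a shift by 25 cm and each number of a turn by 60 degrees. A row lasts 1/10 s, in which the tool goes at most 50 mm and 8.59 degrees, less where a joint would pass 70% of its speed; a pose out of reach is approached as far as the arm can. A call with a number of a shift or a turn outside -1 to 1 is refused whole. A call with a gripper value outside its range is refused whole. "fingers" is the closure, from -1 (fully open) to 1 (shut), set as the call begins (left out, the last holds). The fingers move at their own pace and stop on an object; "force" is the grip in N (left out, the last holds). Time passes only in rows, so rows that do not move let the fingers close, or fill a call up. It gives the time, the measured TCP pose, the force, the opening and the grip force at its end, in the units of the state.
- robot.read_state(): the state, without advancing time (a new reading comes with each control period).
- cams.read_camera(name): name is "side" or "top"; returns (picture, depth): 400x640x3 uint8, red, green, blue; 400x640 float32, m along the optical axis (not along the pixel's ray), 0 where there is no reading.
- cams.get_calibration(name): a dict with "fx", "fy", "cx", "cy" (pixels), "world_from_camera" (4x4, takes a point from camera to world coordinates). Camera axes: x right, y down, z forward; pixel columns grow to the right and rows downward; lengths in m; the calibration is good to about 2 mm. A picture is of the moment at which its call begins. get_calibration takes no time and is no camera call.
- robot.close_job(): hands the job in; it is judged then, once.
The state is a dict: "t": time; "q": joint angles; "dq": joint speeds; "joint_torque": joint torques, N m; "tool_pos": TCP position; "orientation": TCP orientation; "force": force on the tool from outside, world axes, zero at the start; "wrist_torque": the same for the moment, N m; "opening": finger opening in m; "gripper_force": force on a finger pad.
Only numpy, scipy, OpenCV 4.12 (cv2) and the standard library are available. Lean on these libraries where they do the work, as an engineer would, in place of code of your own. Each camera call takes 0.05 s, during which the arm holds its last target. There are 200 camera calls.

TASK

Clamp the glass screw jar by pressing the clamp's pedal right down to its stop, where it stays by itself. Then unscrew the jar's tight steel cap (counter-clockwise from above) without lifting the jar or letting it turn in its cradle, and once the threads let go lift the cap straight up and finish while still holding it in the gripper, level, a finger's breadth or two above the open mouth. Leave the padlock, hinges and door stop alone.

Things in the scene. Friction and masses are not known exactly. Their poses are not given: they have to be found in the camera images.
- cradle: Fixed pedal clamp, base 236 (its x) x 270 (y) x 12 mm. Origin on the bench, z up. The jar stands on the base at about (0, 68) mm in the clamp's x, y, before a wooden V block 47 mm high on its +y side; the pedal is at y = -90 mm. Between them a rubber jaw slides to +y as the pedal goes down, pushes the jar into the V (to about (0, 70) mm) and grips it with about 25 N.
- pedal (a joint): Angle of the clamp's pedal: 0 raised, 0.35 rad fully down on its stop. A spring strut holds it up: it resists with about 7 N at the pad, then goes over centre about half-way and holds the pedal down, so a pedal pressed to its stop stays there.
- pedal_pad (a point): Centre of the top of the pedal's ribbed rubber pad, 55 (clamp's x) x 50 mm. The hinge is 115 mm away toward the clamp's +x, 45 mm above the bench, axis along the clamp's y. Raised, the pad is 89 mm above the bench and slopes down to the hinge; at the stop it is level, 50 mm above the bench and about 9 mm further toward the clamp's -x.
- jar: Straight-sided glass jar of screws, 54 mm diameter, loose in the cradle; origin at the centre of its underside (12 mm above the bench), z up. Body 60 mm high, then a threaded neck with its rim 77.5 mm above the origin. Being round it spins with the cap unless clamped. Its x axis starts within 0.15 rad of the clamp's.
- cap_center (a point): Centre of the ribbed steel cap on the jar, 58 mm diameter, 20 mm high, about 88 mm above the bench, 90 g; z up. Turned counter-clockwise it rises 2 mm and is free once its x axis is 1.25 rad round from the jar's (it starts at 0 to 0.26; past about 1.6 is a stop). Tight: about 0.3 N m; a sprung liner pushes it up with 10 to 16 N until free.
- padlock: Bystander: steel padlock lying flat, 66 x 46 x 20 mm, beside the clamp; origin on the bench.
- hinge1: Bystander: copper-finish cabinet hinge lying open, 58 x 64 x 8 mm, beyond the clamp; origin on the bench.
- hinge2: Bystander: second such hinge.
- door_stop: Bystander: round hardwood door stop, 52 mm diameter, 42 mm high, beside the clamp; origin on the bench.
There are look-alikes about, which are no part of the job. What is shaped like the part that bears cap_center but brown is not meant.

How it is judged:
On the way, in this order (a step that is already met when the one before it is completed fails the run):
1. the pedal is pressed down to its stop and the jaw grips the jar (value of joint pedal above 0.325 rad and angle between the x axis of cap_center and the x axis of jar, either way round below 0.7 rad), for 0.2 s.
2. the cap is turned out of its thread while still on the jar (angle between the x axis of cap_center and the x axis of jar, either way round above 1.1 rad and z of cap_center in the frame of jar below 0.084 m and value of joint pedal above 0.3 rad), for 0.05 s.
At the end, for the whole second after the job is handed in: The gripper holds the cap still, level within 0.2 rad and free of the jar, its lower edge 3 to 50 mm above the jar's rim and its centre within 15 mm of the jar's axis; the pedal is still down (over 0.3 rad) and the jar stands upright on the cradle (z of cap_center in the frame of jar between 0.0905 and 0.1375 m and horizontal distance between cap_center and jar below 0.015 m and angle between cap_center's own z axis and vertical below 0.2 rad and contact force between the fingers and cap above 1 N and contact force between cap and jar below 0.2 N and contact force between cap and cradle below 0.2 N and linear speed of cap below 0.03 m/s and value of joint pedal above 0.3 rad and angle between jar's own z axis and vertical below 0.1 rad and z of jar in the frame of cradle below 0.016 m); the arm keeps its last pose, push and grip.
It fails at once if the jar is lifted or pulled out of the cradle (distance of jar from where it was at the start of the episode above 0.015 m or angle between jar's own z axis and vertical above 0.2 rad).
It fails at once if the jar turns in its cradle (angle between the x axis of jar and the x axis of cradle, either way round above 0.5 rad).
It fails at once if a bystander is pushed about (distance of any of padlock, hinge1, hinge2, door_stop from where it was at the start of the episode above 0.02 m).
It also fails if it takes over 51 s, if anything falls off the work surface, if the arm or the gripper's body presses on something with over 40 N, if the wrist force passes 120 N, or if a joint passes its speed limit or range.

## Working session

There is one attempt and no reset: what is moved stays moved. The work goes in short steps, Python scripts to look and compute and a tool call to move; the robot and the scene stay as the last step left them, time stands still between calls to the robot, and variables do not carry over. Pictures are saved under pics/ and viewed, at most 10 in all, crops included, and the job is handed in when it is done.

Besides the shell and the picture viewer there is one more tool, called after "Call:" as name(argument=value, ...) on one line, values as JSON. play_rows: Moves the arm, as the interface text tells. Shifts and turns lie within -1 to 1; 1 stands for 25 cm of shift or 60 degrees of turn. Its arguments: {"type":"object","properties":{"slide":{"type":"array"},"twist":{"type":"array"},"fingers":{"type":"number"},"force":{"type":"number"}},"required":["slide","twist"]}

```bash
mkdir -p pics; cat > h.py <<'E'
import numpy as np, cv2
from plant import robot, cams
def cloud(name):
    im,d=cams.read_camera(name); c=cams.get_calibration(name)
    v,u=np.mgrid[:400,:640]
    P=np.stack([(u-c['cx'])/c['fx']*d,(v-c['cy'])/c['fy']*d,d],-1)
    T=c['world_from_camera']; W=P@T[:3,:3].T+T[:3,3]; W[d==0]=np.nan
    return im,W
E
python3 - <<'E'
from h import *
for n in('top','side'):
    im,W=cloud(n); np.savez(n+'.npz',im=im,W=W); cv2.imwrite(f'pics/{n}0.png',im[...,::-1])
    print(n,cams.get_calibration(n))
print(robot.read_state())
E
```

```text
top {'fx': 377.8678209093949, 'fy': 377.8678209093949, 'cx': 316.76132620065306, 'cy': 203.77887662458744, 'world_from_camera': array([[ 0.02351983, -0.99062722,  0.13455305,  0.49871364],
       [-0.99962803, -0.0214449 ,  0.01684977,  0.05246964],
       [-0.01380636, -0.13489931, -0.99076312,  1.00888702],
       [ 0.        ,  0.        ,  0.        ,  1.        ]])}
side {'fx': 474.4226696687809, 'fy': 474.4226696687809, 'cx': 330.9208768101543, 'cy': 204.88339556645693, 'world_from_camera': array([[ 6.84229498e-01, -4.06914460e-01,  6.05186431e-01,
        -4.47834982e-02],
       [-7.29266209e-01, -3.80772808e-01,  5.68491746e-01,
        -6.10173313e-01],
       [-8.88975358e-04, -8.30320836e-01, -5.57284953e-01,
         7.39904417e-01],
       [ 0.00000000e+00,  0.00000000e+00,  0.00000000e+00,
         1.00000000e+00]])}
{'t': 0.1, 'q': array([ 1.10059186e+00,  1.31076834e-01,  1.48911926e+00,  1.37121578e-06,
        1.52300863e+00, -8.53641251e-02]), 'dq': array([ 0.00060337, -0.00192907, -0.00269865,  0.00022995,  0.00086374,
       -0.00045614]), 'joint_torque': array([-2.82345663e-04, -5.61341357e+01, -4.93097091e+01,  7.69343670e-02,
        2.91045610e-02, -6.76420200e-05]), 'tool_pos': array([0.22498139, 0.55569061, 0.21772568]), 'orientation': array([-6.00697474e-01, -3.08317618e+00,  2.43422534e-03]), 'force': array([-0.08473836, -0.16232813, -0.00832111]), 'wrist_torque': array([-0.02180818, -0.00728952, -0.02214041]), 'gripper_force': 0.0, 'opening': 0.0931016119151121}
```

View pics/top0.png

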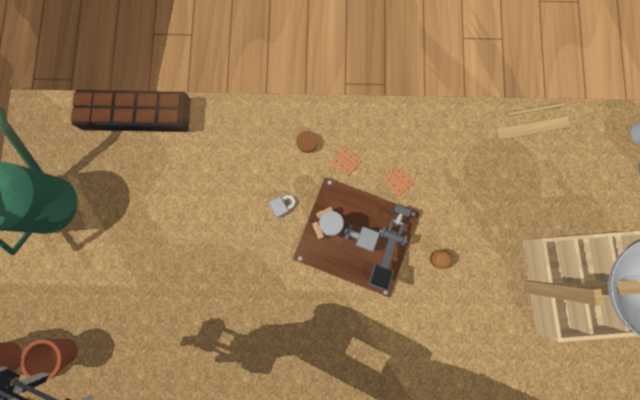

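View pics/side0.png

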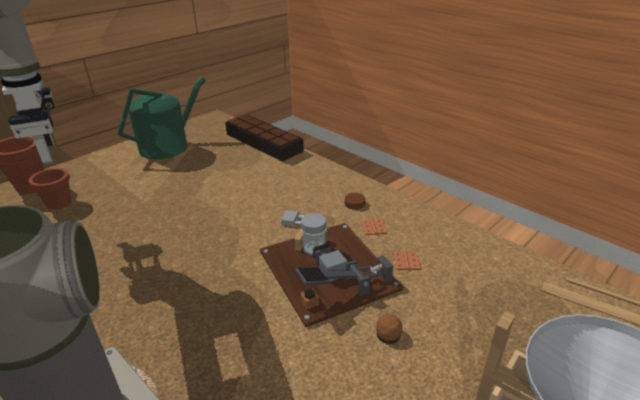

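The top view shows the silver cap on the jar at (331,222), with the padlock at (283,206) beside it. The black pedal pad is at (381,277), with its hinge near (400,215). The base corners are at (329,182), (418,212), (388,293) and (298,259).

Things that could be taken for the cap:
- Silver disc (331,222), on the jar: chosen, steel-coloured and on the jar.
- Brown disc (307,141): the brown look-alike.
- Brown ball or stop (441,259): the door stop.

Next is one close crop with measurements.

```bash
python3 - <<'E'
from h import *
z=np.load('top.npz'); im,W=z['im'],z['W']; s=np.load('side.npz')
a=cv2.resize(im[170:310,270:450],None,fx=4,fy=4,interpolation=cv2.INTER_CUBIC)[:, :, ::-1]
cv2.imwrite('pics/crop.png',a)
for n,Z in(('top',z),('side',s)):
    im,W=Z['im'],Z['W']; X=W.reshape(-1,3)
    t0=np.array([.46,.01]) if 0 else W[222,331,:2] if n=='top' else t0
    m=(np.hypot(*(X[:,:2]-t0).T)<.05)&(X[:,2]>.09)
    P=X[m]; print(n,'cap n',m.sum(),'med',np.median(P,0),'min',P.min(0),'max',P.max(0))
    if n=='top':
        (cx,cy),r=cv2.minEnclosingCircle(P[:,:2].astype(np.float32)); print('circle',cx,cy,r)
    hsv=cv2.cvtColor(im,cv2.COLOR_RGB2HSV)
    if n=='top':
        c=cams.get_calibration('top');T=c['world_from_camera']
        def ray(u,v,h):
            d=T[:3,:3]@np.array([(u-c['cx'])/c['fx'],(v-c['cy'])/c['fy'],1]);k=(h-T[2,3])/d[2];return T[:3,3]+k*d
        for u,v in((329,182),(418,212),(388,293),(298,259)):print('corner',ray(u,v,.014)[:2],W[v,u])
        dk=(im.max(2)<60).astype(np.uint8);dk[:255]=0;dk[300:]=0;dk[:,:360]=0;dk[:,405:]=0
        k,l,st,ce=cv2.connectedComponentsWithStats(dk);i=1+st[1:,4].argmax();print('pad',ce[i],st[i],np.nanmedian(W[l==i],0),np.nanmin(W[l==i],0),np.nanmax(W[l==i],0))
        pb=(W[...,2]>.03)&(W[...,2]<.2)
        for v in range(195,300,5):print(v,[int(1000*W[v,u,2]) if W[v,u,2]==W[v,u,2] else -1 for u in range(305,425,5)])
E
```

```text
top cap n 443 med [0.57808581 0.03439004 0.09672405] min [0.5497164  0.00571164 0.09068674] max [0.60588753 0.06162838 0.10216004]
circle 0.5784094333648682 0.03354436904191971 0.02922958880662918
corner [0.69336506 0.03801228] [0.69309328 0.03803247 0.0153891 ]
corner [ 0.61771522 -0.19833559] [ 0.61762508 -0.19814561  0.01475359]
corner [ 0.40660475 -0.11897517] [ 0.40638242 -0.11938899  0.01159862]
corner [0.48749794 0.11488249] [0.48748589 0.11494958 0.01293068]
pad [381.17538462 276.81538462] [371 266  21  23 325] [ 0.45063835 -0.09004893  0.08825854] [ 0.42544352 -0.11472373  0.07676188] [ 0.4760155  -0.06435277  0.09919955]
195 [0, 2, 3, 12, 12, 15, 13, 9, 11, 11, 11, 10, 13, 12, -2, -2, 0, 0, 0, 0, -1, -1, 1, 0]
200 [3, -1, 14, 6, 7, 10, 10, 12, 11, 12, 9, 8, 7, 11, 14, 10, 13, 0, -1, 0, 0, 0, 0, 0]
205 [-2, -1, 12, 13, 9, 13, 13, 11, 14, 10, 13, 10, 12, 11, 11, 10, 11, 13, 44, 9, 0, 0, 0, 0]
210 [-1, -1, 10, 10, 43, 41, 10, 13, 11, 9, 12, 9, 16, 10, 11, 8, 10, 12, 53, 54, 51, 49, -1, 0]
215 [2, 8, 12, 45, 98, 97, 94, 10, 9, 10, 9, 7, 8, 12, 10, 12, 12, 12, 10, 47, 51, 8, 10,
[... 950 characters left out ...]
1, -2, -1, 1, 0]
270 [-1, -1, 0, 0, 9, 7, 10, 10, 12, 10, 8, 12, 11, 11, 85, 84, 84, 77, 9, 1, -1, 1, 0, -1]
275 [-4, -2, 0, -2, -1, -2, 9, 12, 9, 10, 11, 12, 11, 84, 88, 89, 87, 85, 12, 0, 0, -1, 0, -3]
280 [0, 0, -3, 1, -2, 3, -2, -5, 0, 10, 15, 15, 12, 93, 93, 91, 86, 84, 0, 0, 0, 0, 0, -1]
285 [0, -1, -1, -1, -3, 0, 1, 0, 0, -1, 0, 12, 10, 13, 95, 96, 91, 13, 0, -1, -2, -1, -1, -1]
290 [0, -1, 0, 0, 0, 0, 0, 0, -2, -2, 0, 3, 0, -4, 9, 13, 94, 11, -3, -1, -1, 1, 0, 0]
295 [-1, 1, -1, -2, -1, 0, -2, 0, -1, -1, -4, -3, -2, -2, 3, 0, 12, 0, 0, -1, -3, -2, 3, -3]
side cap n 345 med [0.5761326  0.03000192 0.09832252] min [0.54981902 0.0037973  0.09009761] max [0.60819263 0.06192533 0.10237891]
```

View pics/crop.png

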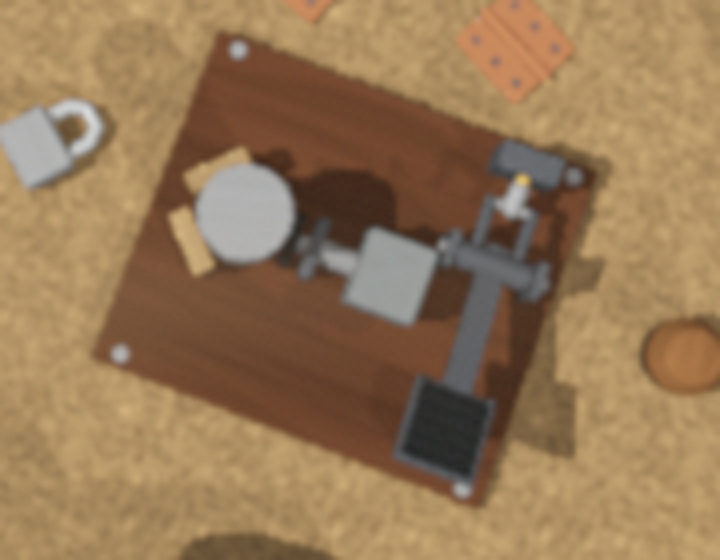

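The crop confirms the choice: the silver cap sits on the jar between the wooden V and the jaw, and the black pad is at crop (445,427). From the two views the cap is at about (0.577, 0.032), top at 0.098. The pad is at (0.451, -0.090, 0.088), and clamp x points at -20.5°. First I shut the fingers and turn the tool so its x axis lies along clamp +y and its y axis along clamp +x.

Call:
play_rows(slide=[[0,0,0],[0,0,0],[0,0,0],[0,0,0],[0,0,0],[0,0,0],[0,0,0],[0,0,0]], twist=[[0,0,0.14],[0,0,0.14],[0,0,0.14],[0,0,0.14],[0,0,0.14],[0,0,0.14],[0,0,0.14],[0,0,0.14]], fingers=1, force=20)

```text
t: 0.9
tool_pos: [0.225, 0.5558, 0.218]
orientation: [2.213, 2.229, -0.002]
force: [-0.9, 0.0, 0.2]
opening: 0.0341
gripper_force: 0.0
```

Call:
play_rows(slide=[[0,0,0],[0,0,0],[0,0,0],[0,0,0],[0,0,0],[0,0,0],[0,0,0],[0,0,0]], twist=[[0,0,0.14],[0,0,0.14],[0,0,0.075],[0,0,0],[0,0,0],[0,0,0],[0,0,0],[0,0,0]])

```text
t: 1.7
tool_pos: [0.2252, 0.5561, 0.2186]
orientation: [2.581, 1.791, -0.0]
force: [0.9, 0.7, 0.5]
opening: 0.0006
gripper_force: 0.0
```

```bash
cat >> h.py <<'E'
from scipy.spatial.transform import Rotation as R
def to(p):
    s=robot.read_state(); M=R.from_rotvec(s['orientation']).as_matrix()
    print('t',s['t'],'pos',s['tool_pos'],'F',s['force'],'open',s['opening'],'q',s['q'].round(2)); print('axes',M.round(3).tolist())
    print('tool shift mm',(M.T@(np.array(p)-s['tool_pos'])*1000).round(1))
E
python3 -c "
from h import *
to([.4515,-.09,.13])"
```

```text
t 1.7 pos [0.22518699 0.55613358 0.21858983] F [0.94422312 0.72294087 0.54416059] open 0.0005576867553206753 q [1.1  0.13 1.49 0.   1.52 1.46]
axes [[0.35, 0.937, -0.0], [0.937, -0.35, -0.0], [-0.0, -0.0, -1.0]]
tool shift mm [-525.9  438.3   88.6]
```

Call:
play_rows(slide=[[-0.06,0.05,0],[-0.13,0.11,0],[-0.14,0.115,0],[-0.14,0.115,0],[-0.14,0.115,0],[-0.14,0.115,0],[-0.14,0.115,0],[-0.14,0.115,0]], twist=[[0,0,0],[0,0,0],[0,0,0],[0,0,0],[0,0,0],[0,0,0],[0,0,0],[0,0,0]])

```text
t: 2.5
tool_pos: [0.334, 0.2389, 0.2189]
orientation: [2.581, 1.791, 0.002]
force: [1.7, 0.0, 0.6]
opening: 0.0006
gripper_force: 0.0
```

Call:
play_rows(slide=[[-0.14,0.115,0.04],[-0.14,0.115,0.04],[-0.14,0.115,0.04],[-0.14,0.115,0.04],[-0.14,0.115,0.04],[-0.14,0.115,0.04],[-0.14,0.115,0.04],[-0.08,0.07,0]], twist=[[0,0,0],[0,0,0],[0,0,0],[0,0,0],[0,0,0],[0,0,0],[0,0,0],[0,0,0]])

```text
t: 3.3
tool_pos: [0.4452, -0.0873, 0.1473]
orientation: [-2.583, -1.787, 0.002]
force: [0.1, -0.2, 0.1]
opening: 0.0003
gripper_force: 0.0
```

```bash
python3 -c "
from h import *
to([.4515,-.09,.088])"
```

```text
t 3.3 pos [ 0.4452158  -0.08732119  0.14733029] F [ 0.09154396 -0.1549175   0.13504476] open 0.000346059806443715 q [-0.31 -0.23  1.97 -0.    1.41  0.05]
axes [[0.353, 0.936, -0.002], [0.936, -0.353, -0.0], [-0.001, -0.001, -1.0]]
tool shift mm [-0.3  6.9 59.3]
```

Call:
play_rows(slide=[[0,0.02,0.04],[0,0,0.05],[0,0,0.05],[0,0,0.04],[0,0,0.02],[0,0,0.01],[0,0,0],[0,0,0]], twist=[[0,0,0],[0,0,0],[0,0,0],[0,0,0],[0,0,0],[0,0,0],[0,0,0],[0,0,0]])

```text
t: 4.1
tool_pos: [0.4507, -0.0861, 0.0966]
orientation: [2.581, 1.79, 0.001]
force: [0.4, -0.8, -0.0]
opening: 0.0004
gripper_force: 0.0
```

Call:
play_rows(slide=[[0,-0.006,0.015],[0,-0.006,0.015],[0,-0.006,0.015],[0,-0.005,0.015],[0,-0.005,0.015],[0,-0.004,0.015],[0,-0.003,0.015],[0,-0.002,0.015]], twist=[[0,0,0],[0,0,0],[0,0,0],[0,0,0],[0,0,0],[0,0,0],[0,0,0],[0,0,0]])

```text
t: 4.9
tool_pos: [0.441, -0.0828, 0.0653]
orientation: [-2.581, -1.789, 0.001]
force: [-0.7, 0.2, -0.4]
opening: 0.0008
gripper_force: 0.0
```

Call:
play_rows(slide=[[0,-0.001,0.01],[0,-0.001,0.01],[0,-0.001,0.01],[0,0,0.01],[0,0,0.01],[0,0,0.008],[0,0,0.005],[0,0,0]], twist=[[0,0,0],[0,0,0],[0,0,0],[0,0,0],[0,0,0],[0,0,0],[0,0,0],[0,0,0]])

```text
t: 5.7
tool_pos: [0.4408, -0.0827, 0.0502]
orientation: [-2.582, -1.789, 0.0]
force: [-0.1, -0.3, 0.3]
opening: 0.0005
gripper_force: 0.0
```

Call:
play_rows(slide=[[0,0,0],[0,0,0],[0,0,0],[0,0,0],[0,0,0],[0,0,0],[0,0,0],[0,0,0]], twist=[[0,0,0],[0,0,0],[0,0,0],[0,0,0],[0,0,0],[0,0,0],[0,0,0],[0,0,0]])

```text
t: 6.5
tool_pos: [0.4409, -0.0827, 0.0504]
orientation: [-2.582, -1.79, 0.0]
force: [0.1, -0.3, -0.3]
opening: 0.0006
gripper_force: 0.0
```

Call:
play_rows(slide=[[0,0,0.004],[0,0,0.004],[0,0,0.002],[0,0,0],[0,0,0],[0,0,0],[0,0,0],[0,0,0]], twist=[[0,0,0],[0,0,0],[0,0,0],[0,0,0],[0,0,0],[0,0,0],[0,0,0],[0,0,0]])

```text
t: 7.3
tool_pos: [0.4411, -0.0828, 0.0491]
orientation: [2.582, 1.79, -0.0]
force: [-6.7, 2.6, 14.6]
opening: 0.0007
gripper_force: 7.4
```

```bash
python3 - <<'E'
from h import *
to([.4409,-.0827,.15])
im,W=cloud('side');a=cv2.resize(im[190:340,240:420],None,fx=4,fy=4,interpolation=cv2.INTER_CUBIC)
cv2.imwrite('pics/press.png',a[...,::-1])
E
```

```text
t 7.3 pos [ 0.44110616 -0.08277762  0.04913721] F [-6.74137551  2.59258964 14.5902722 ] open 0.0006878769094885264 q [-0.3  -0.13  2.07 -0.    1.2   0.06]
axes [[0.351, 0.936, -0.0], [0.936, -0.351, -0.0], [-0.0, -0.0, -1.0]]
tool shift mm [  -0.    -0.2 -100.9]
```

View pics/press.png

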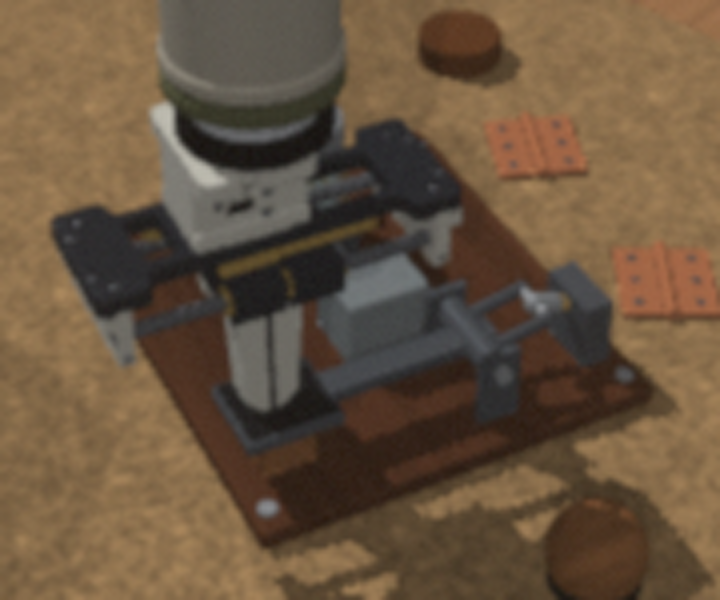

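The fingers (crop 265,400) are on the pad, which lies level, and the stop pushes back with 15 N. Now I lift, open and measure the cap again.

Call:
play_rows(slide=[[0,0,-0.01],[0,0,-0.05],[0,0,-0.1],[0,0,-0.12],[0,0,-0.12],[0,0,-0.08],[0,0,0],[0,0,0]], twist=[[0,0,0],[0,0,0],[0,0,0],[0,0,0],[0,0,0],[0,0,0],[0,0,0],[0,0,0]], fingers=-1)

```text
t: 8.15
tool_pos: [0.4412, -0.0828, 0.1682]
orientation: [2.581, 1.789, 0.001]
force: [-0.3, -0.3, -0.4]
opening: 0.0598
gripper_force: 0.0
```

```bash
python3 - <<'E'
from h import *
for n in('top','side'):
    im,W=cloud(n); np.savez(n+'1.npz',im=im,W=W); W0=np.load(n+'.npz')['W']
    for k,V in(('old',W0),('new',W)):
        X=V.reshape(-1,3); m=(np.hypot(X[:,0]-.578,X[:,1]-.034)<.05)&(X[:,2]>.088)&(X[:,2]<.108);P=X[m]
        (cx,cy),r=cv2.minEnclosingCircle(P[:,:2].astype(np.float32))
        print(n,k,m.sum(),P.mean(0),'circ',cx,cy,r,'mid',(P.min(0)+P.max(0))/2)
    cv2.imwrite(f'pics/{n}1.png',cv2.resize(im[170:310,270:450] if n=='top' else im[190:340,240:420],None,fx=4,fy=4)[...,::-1])
    m=(abs(W[...,0]-.442)<.02)&(abs(W[...,1]+.087)<.02)&(W[...,2]<.11);print('pad z',np.nanmedian(W[m],0),m.sum())
to([.578,.036,.15])
E
```

```text
top old 444 [0.57764592 0.03370717 0.09664251] circ 0.5784094333648682 0.03354436904191971 0.02922958880662918 mid [0.57780197 0.03367001 0.09602495]
top new 449 [0.57817621 0.03527451 0.0966694 ] circ 0.5786092281341553 0.03521217405796051 0.02946608141064644 mid [0.5779294  0.03602697 0.09511331]
pad z [ 0.44554661 -0.07584939  0.04868961] 118
side old 365 [0.57557464 0.02955793 0.09745602] circ 0.5782997608184814 0.032534271478652954 0.03064018115401268 mid [0.57900582 0.03286131 0.09523391]
side new 254 [0.57003691 0.03664238 0.09753728] circ 0.578765332698822 0.034956809133291245 0.030979545786976814 mid [0.57565143 0.03715063 0.09491031]
pad z [ 0.43766001 -0.09430052  0.04972461] 468
t 8.25 pos [ 0.4401398  -0.08248384  0.16661629] F [ 0.24200989  0.64555086 -0.8567528 ] open 0.06796446971950774 q [-0.3  -0.26  1.96 -0.    1.45  0.06]
axes [[0.351, 0.936, -0.002], [0.936, -0.351, 0.001], [-0.0, -0.002, -1.0]]
tool shift mm [159.3  87.5  16.4]
```

View pics/top1.png

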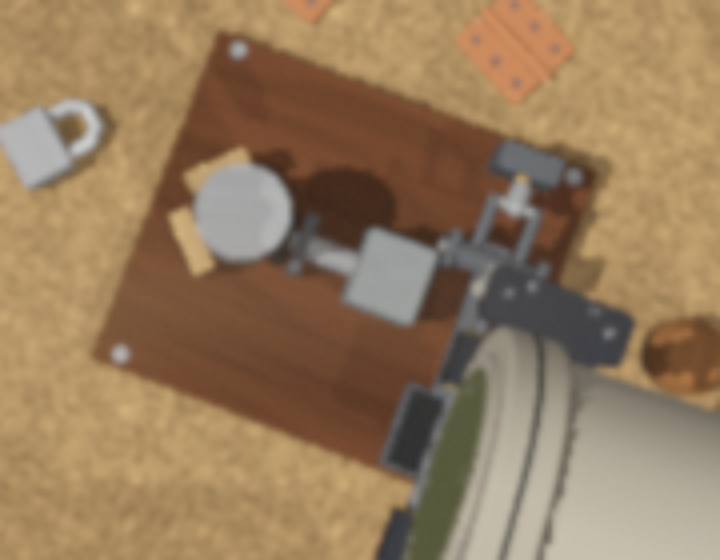

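The pedal pad stays down at z of about 0.049. The cap, at crop (243,213), has moved into the V and is now at about (0.578, 0.0355).

Call:
play_rows(slide=[[0.06,0.03,0],[0.09,0.05,0],[0.1,0.06,0],[0.1,0.06,0],[0.1,0.05,0],[0.1,0.05,0],[0.06,0.035,0],[0.025,0.016,0]], twist=[[0,0,0],[0,0,0],[0,0,0],[0,0,0],[0,0,0],[0,0,0],[0,0,0],[0,0,0]])

```text
t: 9.05
tool_pos: [0.5786, 0.0363, 0.1659]
orientation: [-2.579, -1.79, 0.004]
force: [0.4, -0.1, -0.0]
opening: 0.0929
gripper_force: 0.0
```

Call:
play_rows(slide=[[0,0,0],[0,0,0],[0,0,0],[0,0,0],[0,0,0.02],[0,0,0.02],[0,0,0.02],[0,0,0]], twist=[[0,0,0],[0,0,0],[0,0,0],[0,0,0],[0,0,0],[0,0,0],[0,0,0],[0,0,0]])

```text
t: 9.85
tool_pos: [0.578, 0.0351, 0.1515]
orientation: [-2.581, -1.789, 0.003]
force: [-0.2, -0.2, 0.3]
opening: 0.0928
gripper_force: 0.0
```

```bash
python3 -c "
from h import *
to([.578,.0355,.074])"
```

```text
t 9.85 pos [0.57803815 0.03506993 0.15149141] F [-0.19633256 -0.18650243  0.28989994] open 0.09282992556261133 q [-0.03  0.12  1.63 -0.    1.4   0.33]
axes [[0.351, 0.936, -0.002], [0.936, -0.351, 0.0], [-0.001, -0.002, -1.0]]
tool shift mm [ 0.4 -0.  77.5]
```

Call:
play_rows(slide=[[0,0,0.03],[0,0,0.05],[0,0,0.06],[0,0,0.06],[0,0,0.05],[0,0,0.04],[0,0,0.02],[0,0,0]], twist=[[0,0,0],[0,0,0],[0,0,0],[0,0,0],[0,0,0],[0,0,0],[0,0,0],[0,0,0]])

```text
t: 10.65
tool_pos: [0.5782, 0.0351, 0.0743]
orientation: [-2.581, -1.789, 0.002]
force: [-0.5, 0.2, 0.9]
opening: 0.0929
gripper_force: 0.0
```

Call:
play_rows(slide=[[0,0,0],[0,0,0],[0,0,0],[0,0,0],[0,0,0],[0,0,0],[0,0,0],[0,0,0]], twist=[[0,0,0],[0,0,0],[0,0,0],[0,0,0],[0,0,0],[0,0,0],[0,0,0],[0,0,0]], fingers=1, force=8)

```text
t: 11.45
tool_pos: [0.5792, 0.0352, 0.0757]
orientation: [2.582, 1.789, 0.001]
force: [0.3, -0.9, 2.6]
opening: 0.0584
gripper_force: 8.0
```

```bash
python3 -c "
from h import *
to([.578,.0355,.074]); s=robot.read_state();print(s['gripper_force'],s['wrist_torque'])"
```

```text
t 11.45 pos [0.57918349 0.03517615 0.07574814] F [ 0.29337865 -0.92177334  2.5775558 ] open 0.058363562646046446 q [-0.03  0.19  1.69  0.    1.26  0.33]
axes [[0.351, 0.936, 0.001], [0.936, -0.351, 0.0], [0.0, 0.001, -1.0]]
tool shift mm [-0.1 -1.2  1.7]
8.000182185787708 [0.0441185  0.00542309 0.13005286]
```

Call:
play_rows(slide=[[0,0,0],[0,0,0],[0,0,0],[0,0,0],[0,0,-0.0005],[0,0,-0.0005],[0,0,-0.0005],[0,0,-0.0005]], twist=[[0,0,0],[0,0,0],[0,0,0],[0,0,0],[0,0,-0.05],[0,0,-0.05],[0,0,-0.05],[0,0,-0.05]], force=45)

```text
t: 12.25
tool_pos: [0.5788, 0.035, 0.0759]
orientation: [-2.379, -2.052, 0.0]
force: [1.3, 0.2, 4.4]
opening: 0.0576
gripper_force: 45.0
```

```bash
python3 -c "
from h import *
to([.578,.0355,.074]); s=robot.read_state();print(s['gripper_force'],s['wrist_torque'])"
```

```text
t 12.25 pos [0.57878396 0.03502326 0.07592173] F [1.30004071 0.18974057 4.40744412] open 0.05760937997460363 q [-0.03  0.19  1.69 -0.    1.26  0.12]
axes [[0.147, 0.989, -0.0], [0.989, -0.147, -0.0], [-0.0, -0.0, -1.0]]
tool shift mm [ 0.4 -0.8  1.9]
45.00111021834414 [-0.05473234  0.03172207 -0.25953545]
```

Call:
play_rows(slide=[[0,0,-0.0005],[0,0,-0.0005],[0,0,-0.0005],[0,0,-0.0005],[0,0,-0.0005],[0,0,-0.0005],[0,0,-0.0005],[0,0,-0.0005]], twist=[[0,0,-0.07],[0,0,-0.07],[0,0,-0.07],[0,0,-0.07],[0,0,-0.07],[0,0,-0.07],[0,0,-0.07],[0,0,-0.07]])

```text
t: 13.05
tool_pos: [0.5786, 0.0349, 0.0767]
orientation: [-1.683, -2.652, 0.001]
force: [-0.2, -0.3, 2.9]
opening: 0.0574
gripper_force: 45.0
```

```bash
python3 - <<'E'
from h import *
to([.578,.0355,.074]); s=robot.read_state();print(s['gripper_force'],s['wrist_torque'])
im,W=cloud('side');a=cv2.resize(im[190:290,260:380],None,fx=6,fy=6,interpolation=cv2.INTER_CUBIC)
cv2.imwrite('pics/turn.png',a[...,::-1])
E
```

```text
t 13.05 pos [0.57856488 0.03491473 0.07672791] F [-0.2169816  -0.32601222  2.86908729] open 0.05737836628538052 q [-0.03  0.19  1.69 -0.    1.26 -0.47]
axes [[-0.426, 0.905, -0.001], [0.905, 0.426, -0.0], [0.0, -0.001, -1.0]]
tool shift mm [ 0.8 -0.3  2.7]
45.000814981275425 [-0.12743184 -0.03359937 -0.27882323]
```

View pics/turn.png

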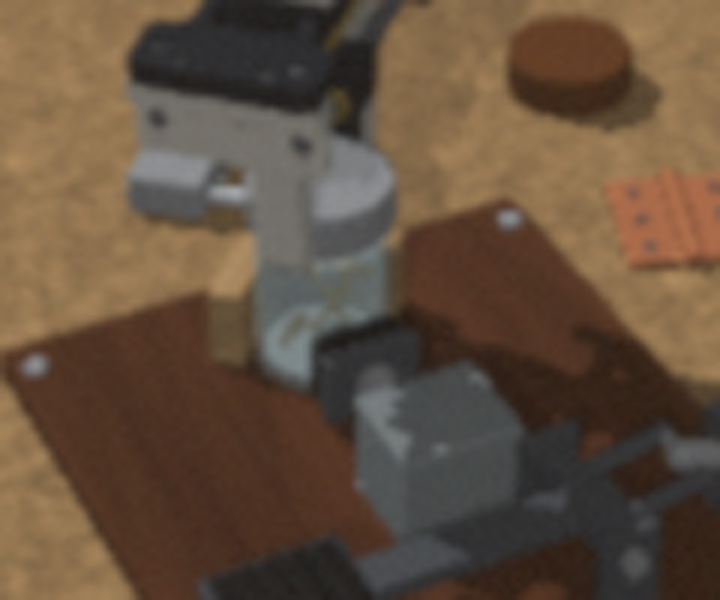

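The fingers hold the cap at crop (350,195), the jar stands against the V with the jaw (365,370) on it, and the pedal is down. The resisting torque is steady at 0.28 N m, so the thread is turning. I carry on.

Call:
play_rows(slide=[[0,0,-0.0005],[0,0,-0.0005],[0,0,-0.0005],[0,0,-0.0005],[0,0,-0.0005],[0,0,-0.0005],[0,0,-0.0005],[0,0,0]], twist=[[0,0,-0.07],[0,0,-0.07],[0,0,-0.07],[0,0,-0.07],[0,0,-0.07],[0,0,-0.07],[0,0,-0.05],[0,0,0]])

```text
t: 13.9
tool_pos: [0.5788, 0.035, 0.0779]
orientation: [-0.991, -2.981, 0.0]
force: [1.1, -0.5, 4.6]
opening: 0.0577
gripper_force: 45.0
```

```bash
python3 - <<'E'
from h import *
to([.578,.0355,.074]); s=robot.read_state();print(s['gripper_force'],s['wrist_torque'])
E
```

```text
t 13.9 pos [0.57881672 0.03503198 0.07788432] F [ 1.09836876 -0.51472183  4.56275175] open 0.057673553888094 q [-0.03  0.19  1.69 -0.    1.26 -0.96]
axes [[-0.801, 0.599, -0.0], [0.599, 0.801, -0.0], [-0.0, -0.0, -1.0]]
tool shift mm [ 0.9 -0.1  3.9]
45.00085356772615 [-0.08085379  0.01436571  0.09880475]
```

Call:
play_rows(slide=[[0,0,0],[0,0,0],[0,0,0],[0,0,-0.001],[0,0,-0.001],[0,0,-0.001],[0,0,0],[0,0,0]], twist=[[0,0,-0.03],[0,0,-0.03],[0,0,0],[0,0,0],[0,0,0],[0,0,0],[0,0,0],[0,0,0]])

```text
t: 14.7
tool_pos: [0.5785, 0.0351, 0.0781]
orientation: [-0.896, -3.01, 0.0]
force: [0.7, 0.2, -0.2]
opening: 0.0577
gripper_force: 45.0
```

```bash
python3 - <<'E'
from h import *
to([.578,.0355,.074]); s=robot.read_state();print(s['gripper_force'],s['wrist_torque'])
E
```

```text
t 14.7 pos [0.57853858 0.03514134 0.07813169] F [ 0.72724789  0.20027258 -0.1685933 ] open 0.057658826501397246 q [-0.03  0.19  1.69 -0.    1.27 -1.02]
axes [[-0.837, 0.547, -0.001], [0.547, 0.837, 0.0], [0.001, -0.0, -1.0]]
tool shift mm [0.6 0.  4.1]
45.0000626907422 [-0.04663902 -0.14749578 -0.01661982]
```

Call:
play_rows(slide=[[0,0,-0.001],[0,0,-0.001],[0,0,-0.001],[0,0,-0.001],[0,0,0],[0,0,0],[0,0,0],[0,0,0]], twist=[[0,0,0],[0,0,0],[0,0,0],[0,0,0],[0,0,0],[0,0,0],[0,0,0],[0,0,0]])

```text
t: 15.5
tool_pos: [0.5788, 0.0352, 0.0795]
orientation: [-0.896, -3.011, -0.0]
force: [-0.2, -0.2, -0.7]
opening: 0.0576
gripper_force: 45.0
```

It is free: it rises with only the cap's weight on the wrist. I lift straight up by about 32 mm.

Call:
play_rows(slide=[[0,0,-0.008],[0,0,-0.016],[0,0,-0.02],[0,0,-0.024],[0,0,-0.024],[0,0,-0.02],[0,0,-0.012],[0,0,-0.004]], twist=[[0,0,0],[0,0,0],[0,0,0],[0,0,0],[0,0,0],[0,0,0],[0,0,0],[0,0,0]])

```text
t: 16.3
tool_pos: [0.5792, 0.0351, 0.1122]
orientation: [0.896, 3.01, 0.0]
force: [0.3, 0.7, -1.1]
opening: 0.0576
gripper_force: 45.0
```

Call:
play_rows(slide=[[0,0,0],[0,0,0],[0,0,0],[0,0,0],[0,0,0],[0,0,0],[0,0,0],[0,0,0]], twist=[[0,0,0],[0,0,0],[0,0,0],[0,0,0],[0,0,0],[0,0,0],[0,0,0],[0,0,0]])

```text
t: 17.1
tool_pos: [0.5788, 0.0351, 0.1115]
orientation: [0.896, 3.011, 0.0]
force: [-0.6, -0.4, -0.3]
opening: 0.0573
gripper_force: 45.0
```

```bash
python3 - <<'E'
from h import *
to([.578,.0355,.074]); s=robot.read_state();print(s['gripper_force'],s['wrist_torque'])
im,W=cloud('side');a=cv2.resize(im[190:290,260:380],None,fx=6,fy=6,interpolation=cv2.INTER_CUBIC)
cv2.imwrite('pics/end.png',a[...,::-1])
E
```

```text
t 17.1 pos [0.57884333 0.03513813 0.1115059 ] F [-0.58637254 -0.44283814 -0.28627248] open 0.057252135762124276 q [-0.03  0.15  1.66  0.    1.33 -1.02]
axes [[-0.837, 0.547, 0.0], [0.547, 0.837, 0.0], [-0.0, 0.0, -1.0]]
tool shift mm [ 0.9 -0.2 37.5]
44.99977864785251 [ 0.0016006  -0.02877572  0.00348759]
```

View pics/end.png

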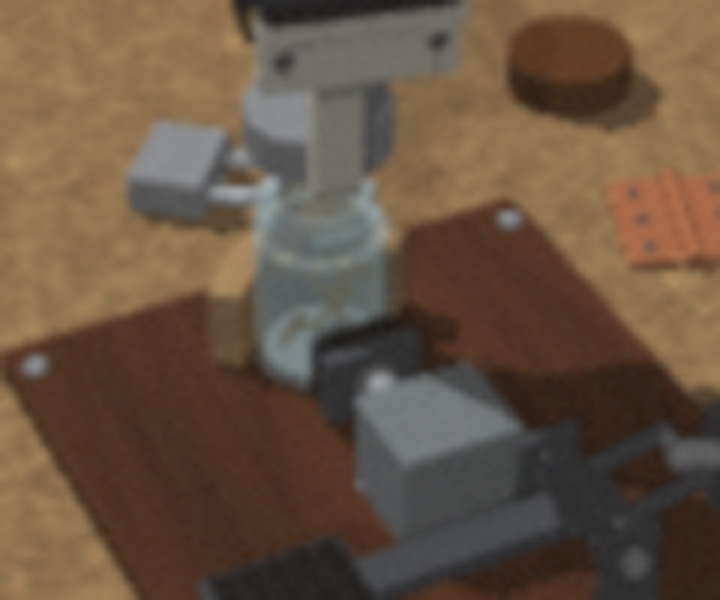

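The cap at crop (320,130) is held level above the open jar mouth (320,205), the jar stands in the cradle, and the pedal is down.

```bash
python3 -c "
from plant import robot
print(robot.close_job())"
```

```text
the job is handed in; nothing more can be done
None
```

I pressed the pedal to its stop, unscrewed the cap, and handed the job in at about 17 s with the gripper holding the cap level roughly 20–25 mm above the jar's open mouth; no verdict was returned.

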